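# Swap the eluent bottles at the chromatograph

### The arm

A 6-joint arm with a two-finger parallel gripper is mounted at the origin on the work surface. World frame = base frame: x ahead of the robot, y to its left, z up, the work surface at z = 0. Lengths are in m, angles in rad, forces in N, time in s.
With the tool pointing down it reaches from about 0.275 to 1 m from the base axis. Payload 8.4 kg.
Tool frame: the origin (TCP) lies at the very end of the fingers, on their centre line; the grasp point (between the pads) lies 19 mm behind it; z points along the fingers, y is the line along which they close (so a half turn about z gives the same grasp; the last joint's range is limited). The gripper opens to 85 mm and grips with 20 to 120 N. Pads are 22 mm wide; open, the fingers measure 114 mm over their backs; the gripper's body (76 mm by 85 mm) begins 54 mm behind the grasp point. The pads swing forward as they close: fully open they stand 13 mm farther back than shut.
Start: joints at [-1.319, 0.353, 1.633, -0, 1.155, -0.002], TCP at [0.157, -0.605, 0.231] pointing down, gripper open.
Joint ranges: [-2.63, 2.63], [-0.92, 2.1], [0.06, 2.66], [-1.3, 4.44], [0, 2.69], [-3.02, 3.02]. Speed limits (rad/s): [2.22, 2.22, 2.79, 3.14, 3.14, 3.14].

### API

Orientations are given as a unit quaternion [w, x, y, z].
In Python, from bench import arm gives the robot as it stands.
- The arm moves only by the tool apply_moves, never from a script. Its argument "increments" is one flat list of numbers, 5 for each row, row after row: the shift along the tool's x, y, z in mm, then the turn about the tool's z in rad, then the finger opening in mm, from 0 to 85.4. In form: [tx, ty, tz, twist, jaw, tx, ty, tz, twist, jaw, ...]. A call has 1 to 10 rows; each row is the pose to reach, as a shift and turn from the pose commanded when the call began, along the tool's axes at that moment; what a row does not reach only later rows make up. A row lasts 1/10 s, in which the tool goes at most 50 mm and 8.59 degrees, less where a joint would pass 70% of its speed; a pose out of reach is approached as far as the arm can. A call with a gripper value outside its range is refused whole. The fingers move at their own pace and stop on an object; "newtons" is the grip in N (left out, the last holds). Time passes only in rows, so rows that repeat a pose let the fingers close. It gives the time, the measured TCP pose, the force, the opening and the grip force at its end, in the units of the state.
- arm.get_obs(): the state, without advancing time (a new reading comes with each control period).
- arm.grab_frame(name): name is "side" or "top"; returns (picture, depth): 384x512x3 uint8, red, green, blue; 384x512 float32, m along the optical axis (not along the pixel's ray), 0 where there is no reading.
- arm.camera_info(name): a dict with "fx", "fy", "cx", "cy" (pixels), "xyz" and "rotation" of the camera in the world. Camera axes: x right, y up, looking along -z (the intrinsics and any distortion apply to the point x, -y, -z); pixel columns grow to the right and rows downward; lengths in m; the calibration is good to about 2 mm. A picture is of the moment at which its call begins. camera_info takes no time and is no camera call.
- arm.hand_in(): hands the job in; it is judged then, once.
The state is a dict: "time": time; "qpos": joint angles; "qd": joint speeds; "joint_torque": joint torques, N m; "tool_pos": TCP position; "eef_rot": TCP orientation; "wrist_force": force on the tool from outside, world axes, zero at the start; "ft_torque": the same for the moment, N m; "finger_gap": finger opening in m; "gripper_force": force on a finger pad.
Only numpy, scipy, OpenCV 4.12 (cv2) and the standard library are available. Lean on these libraries where they do the work, as an engineer would, in place of code of your own. Each camera call takes 0.05 s, during which the arm holds its last target. There are 200 camera calls.

### The job

The red-capped and blue-capped bottles stand in each other's holders: first clear the yellow holder by nesting the green beaker right down inside the grey beaker, then swap the two bottles, parking one of them in the yellow holder on the way, so that each stands in the holder of its cap's colour. Last, stand the yellow-capped bottle in the yellow holder. Leave every bottle and beaker released, upright and flat on its floor, knock nothing over, and leave the computer mouse and the amber jar where they are.

Things in the scene. Friction and masses are not known exactly. Their poses are not given: they have to be found in the camera images.
- holder_red: Fixed round bottle holder, a red plastic dish: outer diameter 100 mm, 11 mm high, floor 5 mm above the bench, low rim 7 mm wide around an 86 mm wide recess. Origin at the centre of its underside (bench level), z up.
- holder_blue: Fixed round bottle holder, a blue plastic dish: outer diameter 100 mm, 11 mm high, floor 5 mm above the bench, low rim 7 mm wide around an 86 mm wide recess. Origin at the centre of its underside (bench level), z up.
- holder_yellow: Fixed round bottle holder, a yellow plastic dish: outer diameter 100 mm, 11 mm high, floor 5 mm above the bench, low rim 7 mm wide around an 86 mm wide recess. Origin at the centre of its underside (bench level), z up.
- bottle_red: Loose round white plastic bottle, 0.2 to 0.35 kg, with a red screw cap that does not come off: body diameter 60 mm up to 85 mm, sloping shoulder to a 34 mm neck at 99 mm, cap diameter 42 mm from 105 to 135 mm (the top). Grip it by the cap from above. Origin at the centre of its underside, z up along the bottle; yaw means nothing. At the start it stands in the blue holder.
- bottle_blue: Loose round white plastic bottle, 0.2 to 0.35 kg, with a blue screw cap that does not come off: body diameter 60 mm up to 85 mm, sloping shoulder to a 34 mm neck at 99 mm, cap diameter 42 mm from 105 to 135 mm (the top). Grip it by the cap from above. Origin at the centre of its underside, z up along the bottle; yaw means nothing. At the start it stands in the red holder.
- bottle_yellow: Loose round white plastic bottle, 0.2 to 0.35 kg, with a yellow screw cap that does not come off: body diameter 60 mm up to 85 mm, sloping shoulder to a 34 mm neck at 99 mm, cap diameter 42 mm from 105 to 135 mm (the top). Grip it by the cap from above. Origin at the centre of its underside, z up along the bottle; yaw means nothing. At the start it stands on the bare bench.
- beaker_green: Loose empty tapered green plastic beaker, about 0.06 kg, open at the top: 105 mm high, outer diameter 44 mm at the foot and 56 mm at the rim, wall 3 mm, floor 4 mm. Grip it across the outside just below the rim. Origin at the centre of its underside, z up. At the start it stands in the yellow holder.
- beaker_grey: Loose empty tapered grey plastic beaker, about 0.15 kg, standing on the bench, open at the top: 70 mm high, outer diameter 58 mm at the foot and 74 mm at the rim, wall 3 mm, floor 5 mm thick (inside 52 mm wide at the floor, 68 mm at the mouth), so the green beaker goes in loosely until its foot stands on this floor, its rim then 110 mm above the bench. Origin at the centre of its underside, z up.
- mouse: Bystander: loose black computer mouse, 98 x 58 x 33 mm. Origin at the centre of its underside.
- amber_jar: Bystander: loose small amber jar with a black cap, 48 mm diameter, 75 mm high. Origin at the centre of its underside.

How it is judged:
By the outcome, as a careful person would: the job done as asked, in the order asked, and still so for the second after the job is handed in, with the robot touching nothing.
It also fails if it takes over 115 s, if anything falls off the work surface, if the arm or the gripper's body presses on something with over 40 N, if the wrist force passes 120 N, or if a joint passes its speed limit or range.

## Working session

There is one attempt and no reset: what is moved stays moved. The work goes in short steps, Python scripts to look and compute and a tool call to move; the robot and the scene stay as the last step left them, time stands still between calls to the robot, and variables do not carry over. Pictures are saved under pics/ and viewed, at most 14 in all, crops included, and the job is handed in when it is done.

Besides the shell and the picture viewer there is one more tool, called after "Request:" by a JSON object that holds its "method" and its "body", one argument or row to a line. apply_moves: Moves the arm, as the interface text tells. Its arguments: {"type":"object","properties":{"increments":{"type":"array","items":{"type":"number"}},"newtons":{"type":"number"}},"required":["increments"]}

```bash
mkdir -p pics
cat > h.py <<'E'
import numpy as np, cv2
from bench import arm
def grab(n,save=None):
    p,d=arm.grab_frame(n)
    if save: cv2.imwrite('pics/'+save,p[:,:,::-1])
    return p,d
def cloud(n,d):
    c=arm.camera_info(n); R=np.array(c['rotation']); R=R.reshape(3,3) if R.size==9 else None
    v,u=np.mgrid[:d.shape[0],:d.shape[1]]
    P=np.stack([(u-c['cx'])/c['fx']*d,-(v-c['cy'])/c['fy']*d,-d],-1)
    return P@R.T+np.array(c['xyz'])
E
python3 - <<'E'
from h import *
for n in('top','side'): grab(n,n+'0.png'); print(arm.camera_info(n))
print(arm.get_obs())
E
```

```text
{'fx': 351.95483682602475, 'fy': 351.95483682602475, 'cx': 250.10901959659014, 'cy': 202.5830535722684, 'xyz': array([ 0.34009677, -0.01534775,  1.02125899]), 'rotation': array([-0.69668445, -0.07472959,  0.07441339,  0.70958362])}
{'fx': 421.59979216694813, 'fy': 421.59979216694813, 'cx': 251.63225705621934, 'cy': 182.90989372062614, 'xyz': array([0.3953085 , 0.90586247, 0.89667612]), 'rotation': array([-0.07512498, -0.04137038,  0.39662449,  0.91396594])}
{'time': 0.1, 'qpos': array([-1.31941182e+00,  3.53600442e-01,  1.63407063e+00,  5.28918357e-06,
        1.15521978e+00, -2.40218852e-03]), 'qd': array([-0.00103736, -0.00200026, -0.00269825, -0.00066005,  0.00043191,
       -0.00048523]), 'joint_torque': array([ 7.15470906e-04, -6.06359410e+01, -3.42819357e+01, -3.11258475e-05,
        3.89440553e-03,  4.04929850e-06]), 'tool_pos': array([ 0.15680979, -0.60455215,  0.23061865]), 'eef_rot': array([-6.44377528e-04,  9.91959763e-01,  1.26551998e-01, -7.81986402e-05]), 'wrist_force': array([ 0.38896647,  0.2590687 , -0.33015741]), 'ft_torque': array([ 0.03619375, -0.02219184, -0.03506385]), 'gripper_force': 0.0, 'finger_gap': 0.08532705090490306}
```

View pics/top0.png

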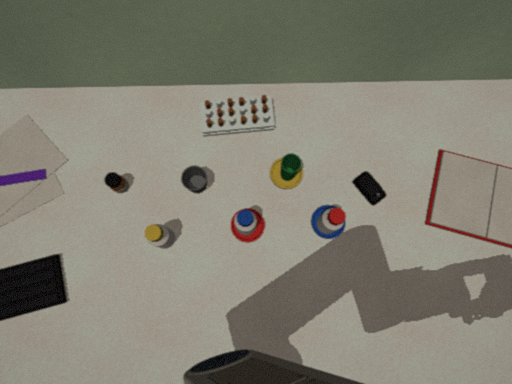

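View pics/side0.png

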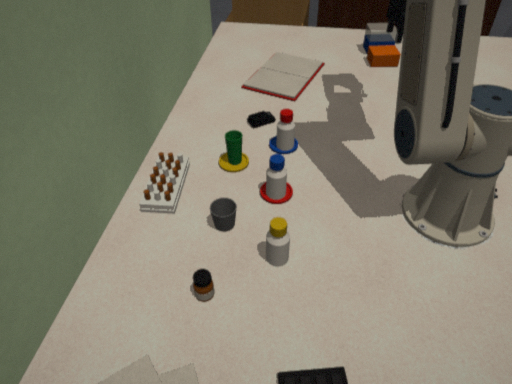

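Top view: yellow cap (155,233), jar (113,181), grey beaker (195,179), blue cap in red dish (246,221), green beaker in yellow dish (289,168), red cap in blue dish (335,217), mouse (369,188). The side view agrees: all upright.

```bash
cat > h.py <<'E'
import numpy as np, cv2
from scipy.spatial.transform import Rotation as Ro
from bench import arm
def grab(n,save=None):
    p,d=arm.grab_frame(n)
    if save: cv2.imwrite('pics/'+save,p[:,:,::-1])
    return p,d
def rot(c): return Ro.from_quat(np.roll(c['rotation'],-1)).as_matrix()
def cloud(n,d):
    c=arm.camera_info(n)
    v,u=np.mgrid[:d.shape[0],:d.shape[1]]
    P=np.stack([(u-c['cx'])/c['fx']*d,-(v-c['cy'])/c['fy']*d,-d],-1)
    return P@rot(c).T+np.array(c['xyz'])
def onplane(n,u,v,z):
    c=arm.camera_info(n)
    r=np.stack([(np.asarray(u)-c['cx'])/c['fx'],-(np.asarray(v)-c['cy'])/c['fy'],-np.ones(np.shape(u))],-1)@rot(c).T
    o=np.array(c['xyz']); return (o+r*((z-o[2])/r[...,2])[...,None])[...,:2]
def circ(P):  # centre, diameter of the outline of xy points in mm
    (x,y),r=cv2.minEnclosingCircle(np.float32(P*1000)); return np.round([x,y,2*r],1)
HUE={'red':(170,8),'blue':(100,130),'yellow':(18,35),'green':(40,90)}
def hue(p,k):
    h=cv2.cvtColor(p,cv2.COLOR_RGB2HSV); a,b=HUE[k]
    H=h[...,0]; m=(H>=a)&(H<=b) if a<b else (H>=a)|(H<=b)
    return m&(h[...,1]>130)&(h[...,2]>40)
def survey(n):
    p,d=grab(n); W=cloud(n,d); z=W[...,2]; ok=d>0
    reg=ok&(W[...,0]>.2)&(W[...,0]<.72)&(abs(W[...,1])<.55)
    for k in HUE:
        for nm,zp,lo,hi in(('high',.138 if k!='green' else .11,.095,.16),('dish',.011,.003,.02)):
            m=hue(p,k)&reg&(z>lo)&(z<hi)
            nn,L,st,_=cv2.connectedComponentsWithStats(m.astype(np.uint8))
            for i in range(1,nn):
                if st[i,4]<25: continue
                v,u=np.nonzero(L==i)
                q=W[v,u]; t=q[:,2]>np.percentile(q[:,2],90)-.006
                print(n,k,nm,st[i,4],'zmax',np.round(np.percentile(q[:,2],95)*1000),'cloud',circ(q[t][:,:2]) if nm=='high' else circ(q[:,:2]),'plane',circ(onplane(n,u,v,zp)))
E
python3 - <<'E'
from h import *
for n in('top','side'):
    survey(n)
    p,d=grab(n); W=cloud(n,d); z=W[...,2]; h=cv2.cvtColor(p,cv2.COLOR_RGB2HSV)
    for k,(x,y) in dict(grey=onplane('top',195,174,.07),jar=onplane('top',112,179,.075),mouse=onplane('top',369,188,.03)).items():
        m=(abs(W[...,0]-x)<.07)&(abs(W[...,1]-y)<.06)&(z>.015)&(z<.1)&(h[...,2]<120)
        q=W[m]; zt=np.percentile(q[:,2],97); print(n,k,x.round(3),y.round(3),'zt',zt.round(3),circ(q[q[:,2]>zt-.006][:,:2]),circ(q[:,:2]))
    b=(W[...,2]<.03)&(W[...,0]>.3)&(W[...,0]<.6)&(abs(W[...,1])<.3)&(h[...,2]>150)
    print('bench z',np.median(z[b]))
E
```

```text
top red high 220 zmax 144.0 cloud [ 491.6 -236.9   40.8] plane [ 490.9 -234.3   44.6]
top red dish 98 zmax 13.0 cloud [ 525.  -546.3   89.5] plane [ 525.2 -545.9   89.4]
top red dish 384 zmax 14.0 cloud [491.7  -7.6  97. ] plane [491.9  -7.6  97.1]
top blue high 192 zmax 144.0 cloud [491.5  -3.   39.9] plane [491.3  -3.5  40.7]
top blue dish 264 zmax 15.0 cloud [ 496.6 -240.7   95.4] plane [ 496.8 -241.6   95.3]
top yellow high 223 zmax 138.0 cloud [458.5 230.5  41.3] plane [456.1 228.2  44.7]
top yellow dish 436 zmax 14.0 cloud [ 646.2 -125.4   96.7] plane [ 646.7 -125.4   96.6]
top green high 29 zmax 110.0 cloud [ 655.8 -126.5   44.5] plane [ 654.8 -126.1   42.6]
top green high 43 zmax 113.0 cloud [ 634.8 -127.8   48.7] plane [ 634.8 -127.9   48.7]
top green dish 37 zmax 19.0 cloud [ 657.  -134.5   31. ] plane [ 659.1 -135.3   31.2]
top grey 0.629 0.137 zt 0.073 [618.6 140.   73.9] [619.3 139.7  74.3]
top jar 0.618 0.368 zt 0.079 [617.5 368.   43.5] [616.7 365.5  47.6]
top mouse 0.59 -0.363 zt 0.037 [ 597.9 -364.    79.3] [ 594.4 -368.5  103.9]
bench z 0.0012401110144936167
side re
[... 224 characters left out ...]
 [491.8  -3.2 102.1]
side blue high 183 zmax 144.0 cloud [493.4  -1.   46.5] plane [487.7  10.2  70.2]
side blue dish 144 zmax 16.0 cloud [ 497.  -236.9   97.4] plane [ 496.1 -235.3   99.5]
side yellow high 287 zmax 139.0 cloud [460.6 233.7  42.6] plane [459.  246.2  61. ]
side yellow dish 321 zmax 15.0 cloud [ 647.9 -122.9   99.6] plane [ 647.8 -121.8  102.7]
side green high 114 zmax 112.0 cloud [ 645.7 -126.7   55.6] plane [ 643.3 -117.1   65. ]
side grey 0.629 0.137 zt 0.072 [620.2 141.9  74.4] [619.9 141.4  75.2]
side jar 0.618 0.368 zt 0.079 [618.9 369.9  42.7] [618.7 371.3  47.9]
side mouse 0.59 -0.363 zt 0.037 [ 599.3 -361.2   76.9] [ 594.2 -363.5  102.4]
bench z 0.0020891422329057385
```

```bash
cat >> h.py <<'E'
def steps(*W): # world mm waypoints -> shifts in the tool axes, each from the previous waypoint, starting at the present pose
    o=arm.get_obs(); R=Ro.from_quat(np.roll(o['eef_rot'],-1)).as_matrix(); p=np.array(o['tool_pos'])*1000
    print('t',o['time'],'at',p.round(1),'gap',round(o['finger_gap']*1000,1),'F',np.round(o['wrist_force'],1))
    for w in W: print(w,'->',(R.T@(np.array(w)-p)).round(1)); p=np.array(w)
E
python3 - <<'E'
from h import *
steps((645.5,-127,231),(645.5,-127,81),(645.5,-127,185),(619.5,141,185),(619.5,141,81),(619.5,141,210),(492,-236,210))
E
```

```text
t 0.3 at [ 156.9 -604.8  231. ] gap 85.4 F [-0.1  0.6 -0.3]
(645.5, -127, 231) -> [ 5.929e+02 -3.398e+02  2.000e-01]
(645.5, -127, 81) -> [-0.0e+00  1.0e-01  1.5e+02]
(645.5, -127, 185) -> [ 0.00e+00 -1.00e-01 -1.04e+02]
(619.5, 141, 185) -> [ 4.210e+01 -2.659e+02  1.000e-01]
(619.5, 141, 81) -> [-0.00e+00  1.00e-01  1.04e+02]
(619.5, 141, 210) -> [ 0.00e+00 -1.00e-01 -1.29e+02]
(492, -236, 210) -> [-2.181e+02  3.329e+02 -2.000e-01]
```

Request:
{"method": "apply_moves", "body": {
  "increments": [593,-340,0,0,85,593,-340,0,0,85,593,-340,0,0,85,593,-340,0,0,85,593,-340,0,0,85,593,-340,0,0,85,593,-340,0,0,85,593,-340,0,0,85,593,-340,0,0,85,593,-340,0,0,85],
  "newtons": 25
}}

```text
time: 1.3
tool_pos: [0.5156, -0.2536, 0.2315]
eef_rot: [0.0, 0.992, 0.127, 0.0]
wrist_force: [1.4, -0.2, 0.2]
finger_gap: 0.0849
gripper_force: 0.0
```

Request:
{"method": "apply_moves", "body": {
  "increments": [159,-91,0,0,85,159,-91,0,0,85,159,-91,0,0,85,159,-91,0,0,85,159,-91,0,0,85,159,-91,0,0,85,159,-91,0,0,85]
}}

```text
time: 2.0
tool_pos: [0.6446, -0.128, 0.2311]
eef_rot: [0.0, 0.992, 0.126, -0.0]
wrist_force: [-0.2, -0.2, -0.1]
finger_gap: 0.0849
gripper_force: 0.0
```

Run:
```python
from h import *
grab('side','s1.png')
steps((645.5,-127,81))
```

```text
t 2.05 at [ 644.5 -128.3  231.2] gap 84.8 F [ 0.4 -0.2 -1. ]
(645.5, -127, 81) -> [  1.4  -1.  150.2]
```

Request:
{"method": "apply_moves", "body": {
  "increments": [1,-1,40,0,85,1,-1,80,0,85,1,-1,115,0,85,1,-1,140,0,85,1,-1,150,0,85,1,-1,150,0,70,1,-1,150,0,50,1,-1,150,0,45,1,-1,150,0,45,1,-1,150,0,45],
  "newtons": 25
}}

```text
time: 3.05
tool_pos: [0.6475, -0.1265, 0.0832]
eef_rot: [0.001, 0.992, 0.127, 0.002]
wrist_force: [-0.0, -1.6, 7.1]
finger_gap: 0.0539
gripper_force: 26.9
```

Request:
{"method": "apply_moves", "body": {
  "increments": [0,0,-10,0,45,0,0,-40,0,45,0,0,-75,0,45,0,0,-104,0,45,0,0,-104,0,45,0,0,-104,0,45]
}}

```text
time: 3.65
tool_pos: [0.6463, -0.126, 0.1864]
eef_rot: [0.0, 0.992, 0.127, 0.001]
wrist_force: [-0.9, 0.1, -0.9]
finger_gap: 0.054
gripper_force: 26.7
```

Run:
```python
from h import *
survey('side'); survey('top'); grab('side','s2.png')
steps((645.5,-127,185),(619.5,141,185),(619.5,141,81))
```

```text
side red high 142 zmax 144.0 cloud [ 493.6 -233.    41.1] plane [ 491.2 -220.7   74.7]
side red dish 51 zmax 13.0 cloud [ 525.2 -539.    85.5] plane [ 524.8 -542.9   87. ]
side red dish 274 zmax 15.0 cloud [492.3  -3.6  99.3] plane [492.7  -3.5 102.9]
side blue high 195 zmax 144.0 cloud [494.3  -0.8  42.8] plane [487.7  10.2  70.2]
side blue dish 146 zmax 15.0 cloud [ 499.2 -237.3   97.2] plane [ 498.2 -234.    98.2]
side yellow high 286 zmax 139.0 cloud [460.3 232.9  42.5] plane [459.  246.2  61. ]
side yellow dish 492 zmax 14.0 cloud [ 649.  -124.8  100.3] plane [ 648.2 -122.8  103.2]
side green high 133 zmax 157.0 cloud [ 640.5 -113.1   37. ] plane [ 647.2 -150.    74. ]
top red dish 96 zmax 13.0 cloud [ 520.9 -545.8   80.9] plane [ 520.7 -545.3   80.3]
top red dish 88 zmax 15.0 cloud [485.3  23.8  65.3] plane [485.5  23.8  65.9]
top blue high 67 zmax 143.0 cloud [492.3   3.3  37.1] plane [492.5   3.3  36.9]
top yellow high 226 zmax 138.0 cloud [457.9 230.6  40.9] plane [455.7 228.3  44.6]
t 3.8 at [ 645.2 -125.9  184. ] gap 54.0 F [ 0.3  0.1 -1.1]
(645.5, -127, 185) -> [ 0.   1.2 -1. ]
(619.5, 141, 185) -> [ 4.210e+01 -2.659e+02  2.000e-01]
(619.5, 141, 81) -> [2.00e-01 1.00e-01 1.04e+02]
```

View pics/s2.png

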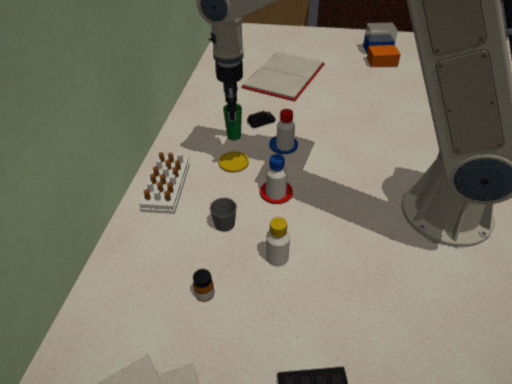

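The side view shows the green beaker held upright at (233,122), and the yellow dish empty at (234,161).

Request:
{"method": "apply_moves", "body": {
  "increments": [42,-266,0,0,45,42,-266,0,0,45,42,-266,0,0,45,42,-266,0,0,45,42,-266,0,0,45,42,-266,0,0,45,42,-266,0,0,45,42,-266,0,0,45,42,-266,0,0,45]
}}

```text
time: 4.7
tool_pos: [0.6198, 0.1407, 0.1846]
eef_rot: [0.0, 0.992, 0.126, -0.001]
wrist_force: [-0.2, -0.4, -0.7]
finger_gap: 0.054
gripper_force: 26.8
```

Run:
```python
from h import *
steps((619.5,141,185))
for n in ('top','side'):
    p,d=grab(n); W=cloud(n,d); z=W[...,2]
    h=cv2.cvtColor(p,cv2.COLOR_RGB2HSV)
    near=(abs(W[...,0]-.62)<.07)&(abs(W[...,1]-.14)<.07)
    g=hue(p,'green')&near
    print(n,'green',g.sum(),np.percentile(W[g],[1,50,99],axis=0).round(3).tolist())
    lo=g&(z<.125)&(z>.1); print('foot',circ(W[lo][:,:2]) if lo.sum() else None)
    m=near&(z>.04)&(z<.08)&(h[...,2]<130)&(h[...,1]<90); print('grey',m.sum(),circ(W[m][:,:2]),circ(W[m&(z>.065)][:,:2]))
    if n=='side': cv2.imwrite('pics/s3.png',cv2.resize(p[90:270,140:320,::-1],(540,540)))
```

```text
t 4.7 at [619.8 140.7 184.6] gap 54.0 F [-0.2 -0.4 -0.7]
(619.5, 141, 185) -> [-0.2 -0.4 -0.4]Traceback (most recent call last):
  File "<stdin>", line 8, in <module>
    return _quantile_unchecked(
        a, q, axis, out, overwrite_input, method, keepdims, weights)
    return _ureduce(a,
                    func=_quantile_ureduce_func,
    ...<5 lines>...
                    overwrite_input=overwrite_input,
                    method=method)
    r = func(a, **kwargs)
    result = _quantile(arr,
                       quantiles=q,
    ...<2 lines>...
                       out=out,
                       weights=wgt)
    slices_having_nans = np.isnan(arr[-1, ...])
                                  ~~~^^^^^^^^^
IndexError: index -1 is out of bounds for axis 0 with size 0
```

Top is occluded by the hand; use the side only.

Run:
```python
from h import *
n='side'
p,d=grab(n); W=cloud(n,d); z=W[...,2]
near=(abs(W[...,0]-.62)<.07)&(abs(W[...,1]-.14)<.07)
h=cv2.cvtColor(p,cv2.COLOR_RGB2HSV)
g=hue(p,'green')&near
print(n,'green',g.sum(),np.percentile(W[g],[1,50,99],axis=0).round(3).tolist())
for lo in(.11,.13,.15):
    b=g&(z<lo+.015)&(z>lo); print(lo,np.percentile(W[b],[2,98],axis=0).round(4).tolist() if b.sum() else None)
m=near&(z>.04)&(z<.08)&(h[...,2]<130)&(h[...,1]<90); print('grey',m.sum(),circ(W[m][:,:2]),circ(W[m&(z>.065)][:,:2]))
cv2.imwrite('pics/s3.png',cv2.resize(p[90:270,140:320,::-1],(540,540)))
```

```text
side green 427 [[0.592, 0.114, 0.111], [0.608, 0.157, 0.165], [0.643, 0.164, 0.214]]
0.11 [[0.5975, 0.141, 0.1112], [0.6296, 0.1613, 0.1244]]
0.13 [[0.596, 0.1435, 0.1308], [0.6326, 0.1625, 0.1447]]
0.15 [[0.5949, 0.1429, 0.1505], [0.6314, 0.1637, 0.1647]]
grey 386 [621.4 141.9  75.7] [621.4 141.9  75.7]
```

View pics/s3.png

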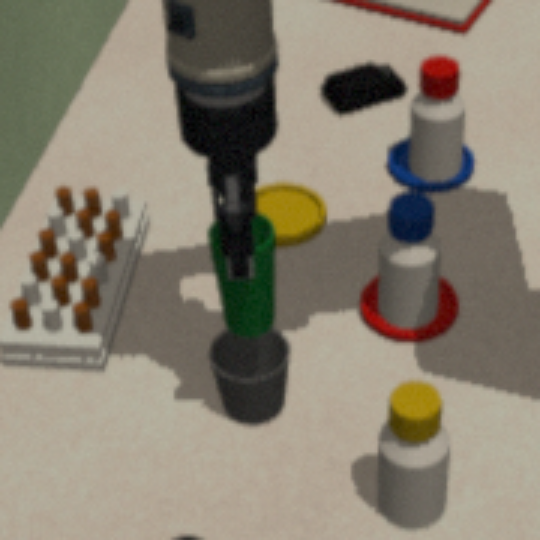

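The crop shows the green foot (247,325) directly above the grey mouth (250,355), on the leaning vertical. Lower slowly.

Request:
{"method": "apply_moves", "body": {
  "increments": [0,0,25,0,45,0,0,45,0,45,0,0,60,0,45,0,0,75,0,45,0,0,85,0,45,0,0,92,0,45,0,0,97,0,45,0,0,100,0,45,0,0,100,0,45]
}}

```text
time: 5.7
tool_pos: [0.62, 0.142, 0.0853]
eef_rot: [-0.0, 0.992, 0.127, 0.0]
wrist_force: [1.0, -0.3, -1.2]
finger_gap: 0.0537
gripper_force: 26.8
```

No contact yet; a few mm more.

Request:
{"method": "apply_moves", "body": {
  "increments": [0,0,1,0,45,0,0,2,0,45,0,0,3,0,45,0,0,3,0,45]
}}

```text
time: 6.1
tool_pos: [0.6207, 0.1421, 0.0832]
eef_rot: [-0.0, 0.992, 0.127, 0.001]
wrist_force: [-0.9, -0.5, 4.9]
finger_gap: 0.054
gripper_force: 27.1
```

Request:
{"method": "apply_moves", "body": {
  "increments": [0,0,0,0,57,0,0,0,0,62,0,0,0,0,70,0,0,0,0,75,0,0,-10,0,78,0,0,-45,0,80,0,0,-90,0,85,0,0,-130,0,85,0,0,-130,0,85,0,0,-130,0,85]
}}

```text
time: 7.1
tool_pos: [0.6206, 0.1421, 0.214]
eef_rot: [-0.0, 0.992, 0.127, 0.001]
wrist_force: [0.4, 0.8, -1.1]
finger_gap: 0.0849
gripper_force: 0.0
```

Run:
```python
from h import *
p,_=grab('side'); cv2.imwrite('pics/s4.png',cv2.resize(p[90:270,140:320,::-1],(540,540)))
survey('side')
steps((492,-235,210),(492,-235,106),(492,-235,170),(647,-124,170),(647,-124,106))
```

```text
side red high 152 zmax 144.0 cloud [ 493.5 -233.2   43.2] plane [ 490.1 -221.    75.4]
side red dish 53 zmax 13.0 cloud [ 523.1 -549.2   87.5] plane [ 522.6 -543.8   87.4]
side red dish 271 zmax 14.0 cloud [492.7  -3.8  98.2] plane [493.8  -2.7 102.4]
side blue high 186 zmax 144.0 cloud [491.9   0.7  41.4] plane [486.4   9.9  69.7]
side blue dish 147 zmax 15.0 cloud [ 499.5 -235.5   96.7] plane [ 498.1 -233.9   98.1]
side yellow high 288 zmax 139.0 cloud [460.3 233.3  41.9] plane [459.  246.2  61. ]
side yellow dish 445 zmax 14.0 cloud [ 649.7 -122.8  102.7] plane [ 648.9 -121.6  105.2]
side green high 173 zmax 112.0 cloud [617.5 140.   57.7] plane [618.4 147.2  64.6]
t 7.2 at [619.2 141.8 211.5] gap 84.8 F [-0.8 -0.3 -0.6]
(492, -235, 210) -> [-217.8  332.7    1.8]
(492, -235, 106) -> [  0.2   0.  104. ]
(492, -235, 170) -> [ -0.1  -0.  -64. ]
(647, -124, 170) -> [177.9 -68.5  -0.3]
(647, -124, 106) -> [ 0.1  0.  64. ]
```

View pics/s4.png

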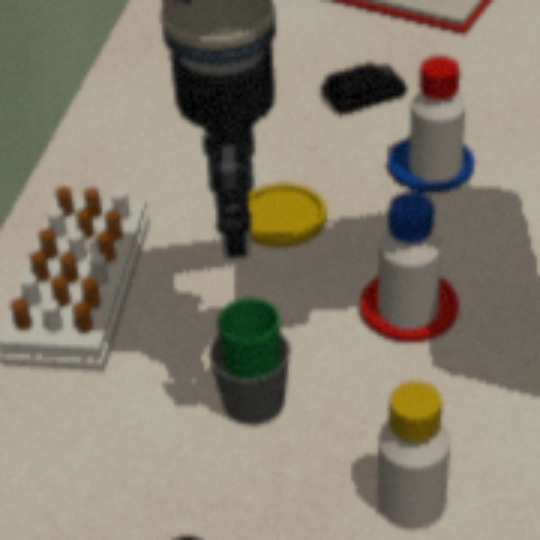

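The green beaker is nested in the grey one at (250,355), rim at 110 mm as wanted, upright. Now the red bottle.

Request:
{"method": "apply_moves", "body": {
  "increments": [-218,333,2,0,85,-218,333,2,0,85,-218,333,2,0,85,-218,333,2,0,85,-218,333,2,0,85,-218,333,2,0,85,-218,333,2,0,85,-218,333,2,0,85,-218,333,2,0,85,-218,333,2,0,85],
  "newtons": 50
}}

```text
time: 8.2
tool_pos: [0.4914, -0.2357, 0.2089]
eef_rot: [-0.001, 0.992, 0.125, -0.001]
wrist_force: [0.6, 0.3, -0.2]
finger_gap: 0.085
gripper_force: 0.0
```

```bash
python3 -c "
from h import *
steps((492,-235,106))"
```

```text
t 8.2 at [ 491.4 -235.7  208.9] gap 85.0 F [ 0.6  0.3 -0.2]
(492, -235, 106) -> [  1.   -0.3 102.9]
```

Request:
{"method": "apply_moves", "body": {
  "increments": [0,0,35,0,85,0,0,65,0,85,0,0,88,0,85,0,0,100,0,85,0,0,103,0,85,0,0,103,0,60,0,0,103,0,40,0,0,103,0,30,0,0,103,0,30,0,0,103,0,30],
  "newtons": 50
}}

```text
time: 9.2
tool_pos: [0.4935, -0.2356, 0.1086]
eef_rot: [0.001, 0.992, 0.126, 0.001]
wrist_force: [-0.9, -0.5, 5.8]
finger_gap: 0.0407
gripper_force: 50.2
```

Request:
{"method": "apply_moves", "body": {
  "increments": [0,0,0,0,30,0,0,0,0,30]
}}

```text
time: 9.4
tool_pos: [0.4934, -0.2356, 0.1086]
eef_rot: [0.001, 0.992, 0.126, 0.001]
wrist_force: [-0.4, -0.2, 6.8]
finger_gap: 0.0408
gripper_force: 50.2
```

Request:
{"method": "apply_moves", "body": {
  "increments": [0,0,-15,0,30,0,0,-45,0,30,0,0,-64,0,30,0,0,-64,0,30,178,-69,-64,0,30,178,-69,-64,0,30,178,-69,-64,0,30,178,-69,-64,0,30,178,-69,-64,0,30,178,-69,-64,0,30]
}}

```text
time: 10.4
tool_pos: [0.6471, -0.1228, 0.1694]
eef_rot: [-0.0, 0.992, 0.127, -0.001]
wrist_force: [-1.3, 0.2, -2.2]
finger_gap: 0.041
gripper_force: 51.3
```

Run:
```python
from h import *
p,_=grab('side'); cv2.imwrite('pics/s5.png',cv2.resize(p[60:240,140:320,::-1],(540,540)))
survey('side')
steps((647,-124,170),(647,-124,107))
```

```text
side red dish 54 zmax 14.0 cloud [ 527.1 -547.5   95.4] plane [ 526.9 -546.8   94.7]
side red dish 268 zmax 15.0 cloud [491.4  -4.2 101. ] plane [492.2  -3.8 103.2]
side blue high 190 zmax 144.0 cloud [ 4.924e+02 -1.000e-01  4.330e+01] plane [486.4   9.9  69.7]
side blue dish 394 zmax 15.0 cloud [ 499.8 -239.3  104.5] plane [ 498.4 -235.   100.1]
side yellow high 286 zmax 139.0 cloud [460.2 234.4  42.7] plane [459.  246.1  61.3]
side yellow dish 481 zmax 15.0 cloud [ 648.8 -124.5  102.8] plane [ 648.1 -122.3  103.8]
side green high 157 zmax 112.0 cloud [620.4 140.8  56.7] plane [613.3 146.6  66.3]
t 10.5 at [ 646.2 -124.   170.1] gap 41.1 F [ 0.7  0.5 -2.1]
(647, -124, 170) -> [0.8 0.2 0.1]
(647, -124, 107) -> [ 0.1  0.  63. ]
```

View pics/s5.png

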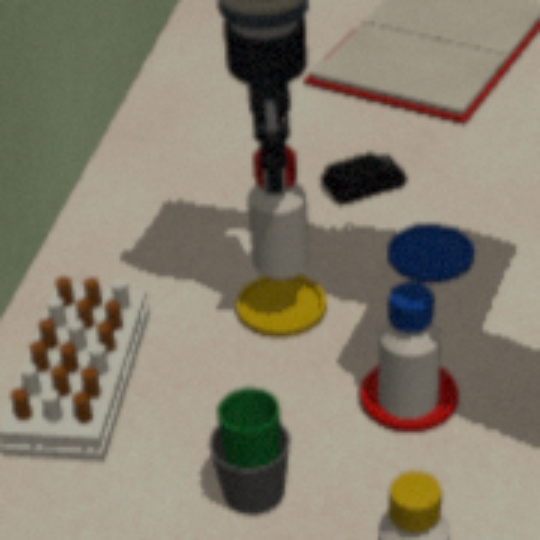

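The red bottle hangs upright (278,230) over the yellow dish (280,305); the blue dish is empty. Lower.

Request:
{"method": "apply_moves", "body": {
  "increments": [0,0,25,0,30,0,0,45,0,30,0,0,56,0,30,0,0,60,0,30,0,0,62,0,30,0,0,63,0,30,0,0,63,0,30]
}}

```text
time: 11.2
tool_pos: [0.648, -0.1238, 0.1091]
eef_rot: [0.0, 0.992, 0.127, 0.001]
wrist_force: [0.9, 1.0, -2.1]
finger_gap: 0.0408
gripper_force: 51.4
```

Request:
{"method": "apply_moves", "body": {
  "increments": [0,0,1,0,30,0,0,2,0,30,0,0,2,0,30]
}}

```text
time: 11.5
tool_pos: [0.6487, -0.1238, 0.1086]
eef_rot: [0.0, 0.992, 0.127, 0.001]
wrist_force: [-3.1, 0.2, 9.9]
finger_gap: 0.0406
gripper_force: 52.7
```

Request:
{"method": "apply_moves", "body": {
  "increments": [0,0,-1,0,45,0,0,-1,0,55,0,0,-1,0,70,0,0,-1,0,85,0,0,-15,0,85,0,0,-50,0,85,0,0,-90,0,85,0,0,-105,0,85,0,0,-105,0,85]
}}

```text
time: 12.4
tool_pos: [0.6493, -0.124, 0.2149]
eef_rot: [0.001, 0.992, 0.127, 0.003]
wrist_force: [-0.3, 0.5, -0.3]
finger_gap: 0.0851
gripper_force: 0.0
```

Run:
```python
from h import *
survey('side'); survey('top')
steps((492,-1.5,210),(492,-1.5,106),(492,-1.5,170),(498,-238.5,170),(498,-238.5,107))
```

```text
side red high 161 zmax 144.0 cloud [ 648.5 -121.7   40.5] plane [ 642.5 -111.2   71.2]
side red dish 49 zmax 14.0 cloud [ 524.9 -547.5   91.4] plane [ 525.1 -547.2   92.7]
side red dish 270 zmax 15.0 cloud [491.8  -5.2 100. ] plane [491.3  -3.5 102.6]
side blue high 193 zmax 144.0 cloud [4.918e+02 2.000e-01 4.370e+01] plane [487.7  10.2  70.2]
side blue dish 395 zmax 14.0 cloud [ 500.1 -239.   103.3] plane [ 498.4 -236.6  101.6]
side yellow high 287 zmax 139.0 cloud [458.8 234.   40.4] plane [459.  246.2  61. ]
side yellow dish 237 zmax 15.0 cloud [ 647.7 -122.5   98.7] plane [ 646.9 -121.7  102.8]
side green high 162 zmax 111.0 cloud [619.2 140.5  55.4] plane [618.9 149.2  67.1]
top red dish 97 zmax 13.0 cloud [ 520.8 -546.4   81. ] plane [ 520.6 -546.8   80.4]
top red dish 73 zmax 14.0 cloud [488.2  28.   58.8] plane [488.5  26.7  59.1]
top blue high 33 zmax 144.0 cloud [493.6   8.4  29. ] plane [493.8   8.4  29.4]
top yellow high 224 zmax 138.0 cloud [458.  231.5  41.7] plane [457.2 227.9  44.8]
top green high 29 zmax 111.0 cloud [626.8 137.2  47.2] plane [625.7 137.3  46.5]
top green high 54 zmax 114.0 cloud [614.6 137.5  52.2] plane [613.6 137.3  52.8]
top green dish 36 zmax 18.0 cloud [629.  143.9  30.4] plane [630.2 144.5  30.5]
t 12.5 at [ 647.2 -123.6  210.9] gap 84.9 F [-0.1 -0.3  0.4]
(492, -1.5, 210) -> [-119.6 -157.1    1. ]
(492, -1.5, 106) -> [  0.   0. 104.]
(492, -1.5, 170) -> [ -0.  -0. -64.]
(498, -238.5, 170) -> [-53.7 230.9  -0. ]
(498, -238.5, 107) -> [ 0.  0. 63.]
```

Red stands centred in yellow. Now blue.

Request:
{"method": "apply_moves", "body": {
  "increments": [-120,-157,0,0,85,-120,-157,0,0,85,-120,-157,0,0,85,-120,-157,0,0,85,-120,-157,0,0,85,-120,-157,0,0,85,-120,-157,0,0,85]
}}

```text
time: 13.2
tool_pos: [0.4924, -0.0021, 0.2107]
eef_rot: [0.0, 0.992, 0.127, -0.0]
wrist_force: [0.5, -0.7, 0.6]
finger_gap: 0.0849
gripper_force: 0.0
```

```bash
python3 -c "
from h import *
steps((492,-1.5,106))"
```

```text
t 13.2 at [492.4  -2.1 210.7] gap 84.9 F [ 0.5 -0.7  0.6]
(492, -1.5, 106) -> [ -0.2  -0.7 104.7]
```

Request:
{"method": "apply_moves", "body": {
  "increments": [0,0,35,0,85,0,0,65,0,85,0,0,88,0,85,0,0,100,0,85,0,0,103,0,85,0,0,103,0,60,0,0,103,0,40,0,0,103,0,30,0,0,103,0,30,0,0,103,0,30]
}}

```text
time: 14.2
tool_pos: [0.4929, -0.0018, 0.1095]
eef_rot: [0.0, 0.992, 0.127, 0.001]
wrist_force: [-0.5, 0.2, 6.0]
finger_gap: 0.0411
gripper_force: 50.2
```

Request:
{"method": "apply_moves", "body": {
  "increments": [0,0,0,0,30,0,0,-15,0,30,0,0,-45,0,30,0,0,-64,0,30,0,0,-64,0,30]
}}

```text
time: 14.7
tool_pos: [0.4938, -0.0018, 0.175]
eef_rot: [0.0, 0.992, 0.127, 0.003]
wrist_force: [0.5, 0.3, -1.6]
finger_gap: 0.0409
gripper_force: 51.1
```

Request:
{"method": "apply_moves", "body": {
  "increments": [-54,231,0,0,30,-54,231,0,0,30,-54,231,0,0,30,-54,231,0,0,30,-54,231,0,0,30,-54,231,0,0,30,-54,231,0,0,30]
}}

```text
time: 15.4
tool_pos: [0.4968, -0.2394, 0.171]
eef_rot: [-0.001, 0.992, 0.126, -0.001]
wrist_force: [-0.2, 0.6, -1.8]
finger_gap: 0.0406
gripper_force: 51.8
```

Run:
```python
from h import *
p,_=grab('side'); cv2.imwrite('pics/s6.png',cv2.resize(p[60:240,170:350,::-1],(540,540)))
survey('side')
steps((498,-238.5,170),(498,-238.5,107))
```

```text
side red high 169 zmax 144.0 cloud [ 646.9 -123.8   40.3] plane [ 643.8 -113.3   74.1]
side red dish 617 zmax 14.0 cloud [491.6  -5.5 100.5] plane [492.6  -3.8 103.4]
side blue dish 388 zmax 14.0 cloud [ 498.4 -239.2  103.2] plane [ 497.  -237.5  100.6]
side yellow high 285 zmax 138.0 cloud [460.1 234.6  41. ] plane [459.  246.2  61. ]
side yellow dish 233 zmax 15.0 cloud [ 648.  -122.3   98.5] plane [ 648.  -121.6  102.5]
side green high 153 zmax 112.0 cloud [619.9 141.9  56.2] plane [617.1 147.2  63.6]
t 15.5 at [ 497.1 -238.   171.4] gap 40.8 F [ 0.3 -0.3 -2.1]
(498, -238.5, 170) -> [0.8 0.7 1.4]
(498, -238.5, 107) -> [ 0.1  0.1 63. ]
```

View pics/s6.png

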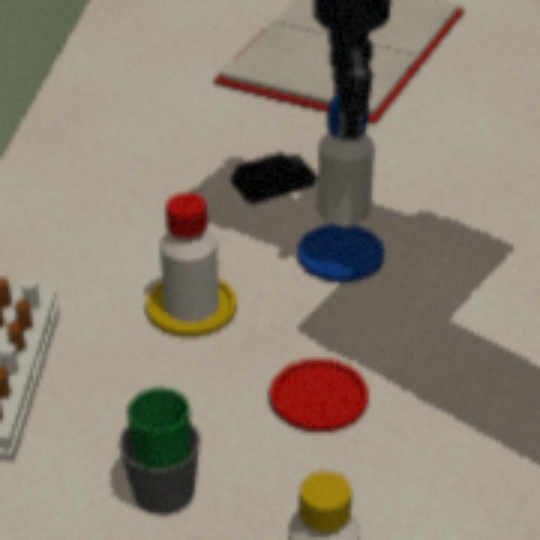

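Blue bottle upright (345,180) over the blue dish (341,252); red in yellow (188,270); red dish empty (319,394).

Request:
{"method": "apply_moves", "body": {
  "increments": [0,0,25,0,30,0,0,45,0,30,0,0,56,0,30,0,0,60,0,30,0,0,62,0,30,0,0,63,0,30,0,0,64,0,30,0,0,64,0,30]
}}

```text
time: 16.3
tool_pos: [0.4984, -0.2391, 0.1096]
eef_rot: [0.0, 0.992, 0.127, 0.001]
wrist_force: [-1.5, 0.7, 4.4]
finger_gap: 0.041
gripper_force: 52.5
```

Contact on the floor. Release, rise.

Request:
{"method": "apply_moves", "body": {
  "increments": [0,0,0,0,45,0,0,0,0,55,0,0,0,0,70,0,0,0,0,85,0,0,-15,0,85,0,0,-50,0,85,0,0,-90,0,85,0,0,-105,0,85,0,0,-105,0,85]
}}

```text
time: 17.2
tool_pos: [0.4992, -0.2397, 0.2159]
eef_rot: [0.001, 0.992, 0.127, 0.002]
wrist_force: [-0.2, -0.3, 0.9]
finger_gap: 0.0851
gripper_force: 0.0
```

Run:
```python
from h import *
survey('side')
steps((647.5,-124,210),(647.5,-124,107),(647.5,-124,170),(492,-5.5,170),(492,-5.5,107))
```

```text
side red high 175 zmax 144.0 cloud [ 650.6 -123.1   47.5] plane [ 642.4 -113.7   75.4]
side red dish 52 zmax 13.0 cloud [ 526.7 -542.8   89.2] plane [ 526.2 -539.5   88.6]
side red dish 618 zmax 15.0 cloud [493.3  -5.6 100.7] plane [492.4  -3.9 103.3]
side blue high 124 zmax 144.0 cloud [ 499.1 -235.6   38.4] plane [ 497.4 -222.5   69.3]
side blue dish 156 zmax 15.0 cloud [ 497.8 -237.8   98.7] plane [ 498.5 -236.4   97.9]
side yellow high 287 zmax 139.0 cloud [458.2 233.8  43.6] plane [459.  246.2  61. ]
side yellow dish 234 zmax 15.0 cloud [ 649.1 -122.3   99. ] plane [ 649.  -120.8  101.9]
side green high 156 zmax 112.0 cloud [618.5 140.5  56.5] plane [617.6 147.3  63.5]
t 17.25 at [ 498.2 -239.3  214.1] gap 85.1 F [0.3 1.  0.8]
(647.5, -124, 210) -> [173.4 -74.1   4.3]
(647.5, -124, 107) -> [-2.00e-01 -1.00e-01  1.03e+02]
(647.5, -124, 170) -> [  0.1   0.1 -63. ]
(492, -5.5, 170) -> [-120.8 -153.7   -0.4]
(492, -5.5, 107) -> [-0.1 -0.1 63. ]
```

Request:
{"method": "apply_moves", "body": {
  "increments": [174,-74,3,0,85,174,-74,3,0,85,174,-74,3,0,85,174,-74,3,0,85,174,-74,3,0,85,174,-74,3,0,85,174,-74,3,0,85]
}}

```text
time: 17.95
tool_pos: [0.6461, -0.1241, 0.2089]
eef_rot: [-0.0, 0.992, 0.126, -0.001]
wrist_force: [-0.1, -0.5, 0.4]
finger_gap: 0.0852
gripper_force: 0.0
```

```bash
python3 -c "
from h import *
steps((647.5,-124,107))"
```

```text
t 17.95 at [ 646.1 -124.1  208.9] gap 85.2 F [-0.1 -0.5  0.4]
(647.5, -124, 107) -> [  1.6   0.3 101.9]
```

Request:
{"method": "apply_moves", "body": {
  "increments": [1,0,35,0,85,1,0,65,0,85,1,0,88,0,85,1,0,99,0,85,1,0,102,0,85,1,0,102,0,60,1,0,102,0,40,1,0,102,0,30,1,0,102,0,30,1,0,102,0,30]
}}

```text
time: 18.95
tool_pos: [0.6495, -0.1237, 0.1098]
eef_rot: [0.0, 0.992, 0.127, 0.001]
wrist_force: [-0.1, -0.8, 6.4]
finger_gap: 0.0411
gripper_force: 50.3
```

Request:
{"method": "apply_moves", "body": {
  "increments": [0,0,0,0,30,0,0,-15,0,30,0,0,-45,0,30,0,0,-64,0,30,0,0,-64,0,30]
}}

```text
time: 19.45
tool_pos: [0.6505, -0.1237, 0.1762]
eef_rot: [0.001, 0.992, 0.127, 0.003]
wrist_force: [0.1, 0.3, -2.4]
finger_gap: 0.0409
gripper_force: 51.1
```

Request:
{"method": "apply_moves", "body": {
  "increments": [-121,-154,0,0,30,-121,-154,0,0,30,-121,-154,0,0,30,-121,-154,0,0,30,-121,-154,0,0,30,-121,-154,0,0,30,-121,-154,0,0,30]
}}

```text
time: 20.15
tool_pos: [0.4934, -0.0049, 0.1723]
eef_rot: [0.0, 0.992, 0.127, 0.0]
wrist_force: [0.4, -0.5, -2.2]
finger_gap: 0.0406
gripper_force: 51.8
```

Run:
```python
from h import *
p,_=grab('side'); cv2.imwrite('pics/s7.png',cv2.resize(p[60:240,170:350,::-1],(540,540)))
steps((492,-5.5,170),(492,-5.5,107))
```

```text
t 20.2 at [493.5  -5.1 172.2] gap 40.5 F [ 0.4 -0.4 -1.7]
(492, -5.5, 170) -> [-1.6 -0.   2.2]
(492, -5.5, 107) -> [-0. -0. 63.]
```

View pics/s7.png

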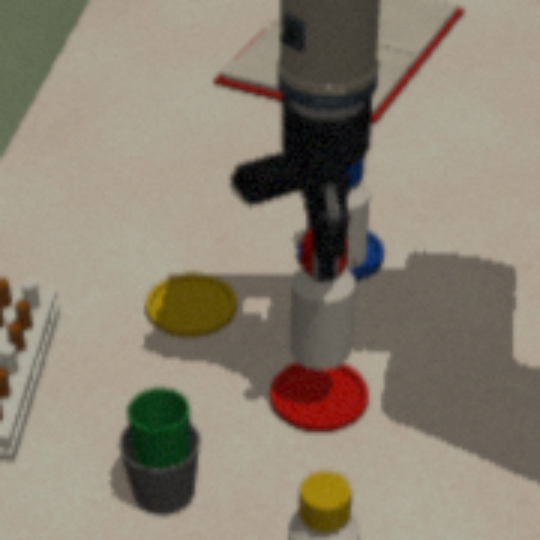

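Red bottle upright (321,320) over the red dish (319,395), yellow dish empty again (191,305).

Request:
{"method": "apply_moves", "body": {
  "increments": [-1,0,25,0,30,-1,0,45,0,30,-1,0,56,0,30,-1,0,60,0,30,-1,0,62,0,30,-1,0,63,0,30,-1,0,64,0,30,-1,0,64,0,30]
}}

```text
time: 21.0
tool_pos: [0.4928, -0.0051, 0.1098]
eef_rot: [0.0, 0.992, 0.127, 0.001]
wrist_force: [-2.5, -0.3, 7.1]
finger_gap: 0.0408
gripper_force: 52.8
```

Request:
{"method": "apply_moves", "body": {
  "increments": [0,0,0,0,45,0,0,0,0,55,0,0,0,0,70,0,0,0,0,85,0,0,-15,0,85,0,0,-50,0,85,0,0,-90,0,85,0,0,-105,0,85,0,0,-105,0,85]
}}

```text
time: 21.9
tool_pos: [0.4934, -0.005, 0.2157]
eef_rot: [0.0, 0.992, 0.127, 0.002]
wrist_force: [-0.2, 0.1, -0.0]
finger_gap: 0.0848
gripper_force: 0.0
```

Run:
```python
from h import *
survey('side')
steps((459.5,232.5,210),(459.5,232.5,101),(459.5,232.5,175),(647.5,-124,175),(647.5,-124,108))
```

```text
side red high 216 zmax 144.0 cloud [491.   -6.8  44.1] plane [489.    5.5  71.2]
side red dish 297 zmax 15.0 cloud [492.5  -4.8  99.1] plane [493.8  -3.1 101.8]
side blue high 33 zmax 144.0 cloud [ 490.  -236.8   28.4] plane [ 488.5 -223.9   67.7]
side blue dish 151 zmax 15.0 cloud [ 497.3 -237.8   97.7] plane [ 498.4 -236.2   98.2]
side yellow high 286 zmax 138.0 cloud [459.4 234.2  41.9] plane [458.2 246.9  62.5]
side yellow dish 498 zmax 15.0 cloud [ 649.1 -124.2  103.1] plane [ 648.1 -122.2  105.5]
side green high 159 zmax 112.0 cloud [618.  140.9  55.8] plane [615.  147.3  65. ]
t 21.95 at [492.3  -5.  214. ] gap 84.8 F [ 0.8  1.  -0.7]
(459.5, 232.5, 210) -> [  27.9 -238.1    3.9]
(459.5, 232.5, 101) -> [-2.00e-01 -1.00e-01  1.09e+02]
(459.5, 232.5, 175) -> [  0.2   0.  -74. ]
(647.5, -124, 175) -> [ 92.5 392.3   0.4]
(647.5, -124, 108) -> [-0.1 -0.  67. ]
```

Request:
{"method": "apply_moves", "body": {
  "increments": [28,-238,3,0,85,28,-238,3,0,85,28,-238,3,0,85,28,-238,3,0,85,28,-238,3,0,85,28,-238,3,0,85,28,-238,3,0,85,28,-238,3,0,85]
}}

```text
time: 22.75
tool_pos: [0.4586, 0.2313, 0.2092]
eef_rot: [0.001, 0.992, 0.126, -0.001]
wrist_force: [-0.6, -1.0, 0.2]
finger_gap: 0.085
gripper_force: 0.0
```

```bash
python3 -c "
from h import *
steps((459.5,232.5,102))"
```

```text
t 22.75 at [458.6 231.3 209.2] gap 85.0 F [-0.6 -1.   0.2]
(459.5, 232.5, 102) -> [  1.4  -1.  107.2]
```

Request:
{"method": "apply_moves", "body": {
  "increments": [1,-1,35,0,85,1,-1,65,0,85,1,-1,90,0,85,1,-1,103,0,85,1,-1,107,0,85,1,-1,107,0,60,1,-1,107,0,40,1,-1,107,0,30,1,-1,107,0,30,1,-1,107,0,30]
}}

```text
time: 23.75
tool_pos: [0.4607, 0.234, 0.1046]
eef_rot: [-0.0, 0.992, 0.127, 0.001]
wrist_force: [-0.7, -1.3, 5.1]
finger_gap: 0.0407
gripper_force: 50.1
```

Request:
{"method": "apply_moves", "body": {
  "increments": [0,0,0,0,30,0,0,-15,0,30,0,0,-45,0,30,0,0,-74,0,30,0,0,-74,0,30,0,0,-74,0,30]
}}

```text
time: 24.35
tool_pos: [0.4599, 0.2338, 0.1777]
eef_rot: [-0.0, 0.992, 0.127, 0.001]
wrist_force: [-1.0, -1.3, -3.4]
finger_gap: 0.0404
gripper_force: 51.5
```

Request:
{"method": "apply_moves", "body": {
  "increments": [92,392,0,0,30,92,392,0,0,30,92,392,0,0,30,92,392,0,0,30,92,392,0,0,30,92,392,0,0,30,92,392,0,0,30,92,392,0,0,30,92,392,0,0,30,92,392,0,0,30]
}}

```text
time: 25.35
tool_pos: [0.6464, -0.1238, 0.1749]
eef_rot: [-0.001, 0.992, 0.125, -0.002]
wrist_force: [-0.4, 0.3, -2.8]
finger_gap: 0.0408
gripper_force: 52.5
```

Run:
```python
from h import *
p,_=grab('side'); cv2.imwrite('pics/s8.png',cv2.resize(p[60:240,170:350,::-1],(540,540)))
steps((647.5,-124,175),(647.5,-124,108))
```

```text
t 25.4 at [ 646.  -122.5  175.2] gap 40.8 F [ 0.1  0.9 -3.6]
(647.5, -124, 175) -> [1.1 1.8 0.2]
(647.5, -124, 108) -> [ 0.2  0.1 67. ]
```

View pics/s8.png

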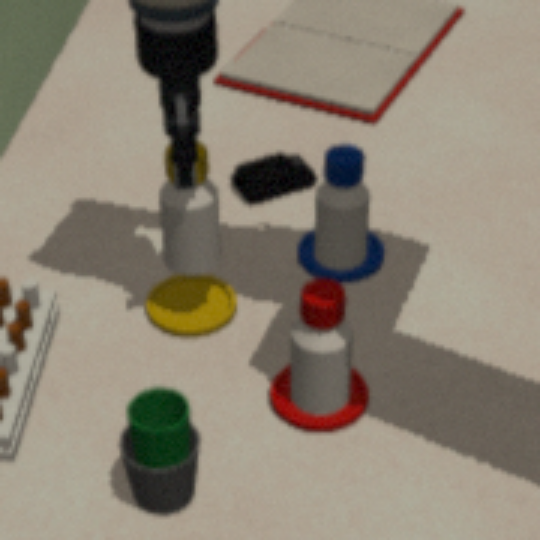

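Yellow bottle upright (190,225) over the yellow dish (191,305); blue and red bottles in their own dishes.

Request:
{"method": "apply_moves", "body": {
  "increments": [1,1,25,0,30,1,1,45,0,30,1,1,56,0,30,1,1,61,0,30,1,1,63,0,30,1,1,65,0,30,1,1,66,0,30,1,1,66,0,30]
}}

```text
time: 26.2
tool_pos: [0.6488, -0.1235, 0.1118]
eef_rot: [0.0, 0.992, 0.127, 0.0]
wrist_force: [0.4, 0.4, -3.2]
finger_gap: 0.041
gripper_force: 52.6
```

Request:
{"method": "apply_moves", "body": {
  "increments": [0,0,1,0,30,0,0,2,0,30,0,0,3,0,30,0,0,3,0,30]
}}

```text
time: 26.6
tool_pos: [0.6491, -0.1236, 0.1097]
eef_rot: [0.0, 0.992, 0.126, 0.001]
wrist_force: [-2.6, -0.5, 7.2]
finger_gap: 0.0404
gripper_force: 53.8
```

Contact. Release, rise, and draw clear so that the cameras see everything.

Request:
{"method": "apply_moves", "body": {
  "increments": [0,0,0,0,45,0,0,0,0,55,0,0,0,0,70,0,0,0,0,85,0,0,-15,0,85,0,0,-50,0,85,0,0,-90,0,85,0,0,-130,0,85,0,0,-150,0,85,0,0,-150,0,85]
}}

```text
time: 27.6
tool_pos: [0.6505, -0.1238, 0.2636]
eef_rot: [0.001, 0.992, 0.127, 0.004]
wrist_force: [1.2, 0.2, -0.4]
finger_gap: 0.0851
gripper_force: 0.0
```

Request:
{"method": "apply_moves", "body": {
  "increments": [-340,195,0,0,85,-340,195,0,0,85,-340,195,0,0,85,-340,195,0,0,85,-340,195,0,0,85,-340,195,0,0,85,-340,195,0,0,85,-340,195,0,0,85,-340,195,0,0,85,-340,195,0,0,85]
}}

```text
time: 28.6
tool_pos: [0.3674, -0.3978, 0.2579]
eef_rot: [-0.0, 0.992, 0.125, -0.0]
wrist_force: [0.4, 0.2, -0.0]
finger_gap: 0.085
gripper_force: 0.0
```

Run:
```python
from h import *
p,_=grab('side','s9.png')
survey('side'); survey('top')
```

```text
side red high 205 zmax 144.0 cloud [489.8  -6.5  44.5] plane [487.5   5.6  71.1]
side red dish 53 zmax 14.0 cloud [ 526.7 -544.6   95.3] plane [ 527.  -546.9   96.6]
side red dish 301 zmax 15.0 cloud [492.2  -4.7  99.2] plane [493.8  -3.1 101.8]
side blue high 139 zmax 144.0 cloud [ 499.6 -236.4   41.3] plane [ 497.  -223.3   71.1]
side blue dish 155 zmax 15.0 cloud [ 498.6 -236.9   96.2] plane [ 497.1 -235.6   97.6]
side yellow high 169 zmax 144.0 cloud [ 647.6 -121.9   43.3] plane [ 645.5 -109.3   73.9]
side yellow dish 229 zmax 15.0 cloud [ 648.3 -122.3   97.9] plane [ 649.  -120.8  101.9]
side green high 154 zmax 112.0 cloud [619.9 142.4  56.5] plane [615.9 147.   64.9]
top red high 215 zmax 144.0 cloud [491.4  -7.7  41.5] plane [490.5  -8.   43. ]
top red dish 102 zmax 13.0 cloud [ 523.6 -545.2   86.8] plane [ 523.7 -544.2   86.6]
top red dish 396 zmax 15.0 cloud [491.6  -7.6  96.9] plane [491.8  -7.6  97. ]
top blue high 202 zmax 143.0 cloud [ 497.1 -237.6   39.6] plane [ 497.1 -236.3   41.7]
top blue dish 306 zmax 15.0 cloud [ 496.8 -240.7   95.2] plane [ 496.7 -240.7   95.3]
top yellow high 204 zmax 144.0 cloud [ 645.  -124.6   40.3] plane [ 643.1 -124.2   45.9]
top yellow dish 321 zmax 14.0 cloud [ 646.6 -125.4   96.4] plane [ 646.7 -125.2   96.3]
top green high 79 zmax 113.0 cloud [617.  137.9  54.3] plane [615.8 137.6  54.3]
top green dish 36 zmax 16.0 cloud [628.6 143.7  30.4] plane [630.2 144.5  30.5]
```

View pics/s9.png

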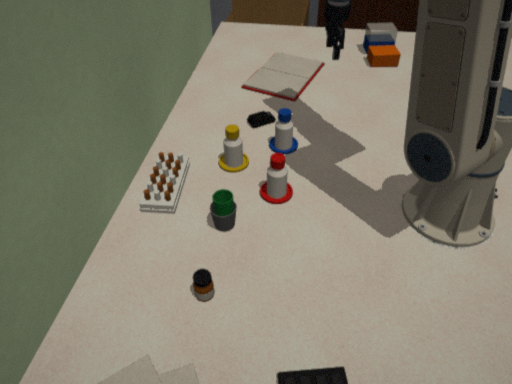

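The side view shows every bottle upright in the dish of its cap's colour: yellow (233,148), blue (285,130) and red (277,178). The green beaker is nested in the grey at (223,210), and the mouse and jar have not moved.

```bash
python3 -c "
from bench import arm
print(arm.hand_in())"
```

```text
the job is handed in; nothing more can be done
None
```

The job is done and handed in at about 29 s: the green beaker is nested in the grey one, and the red, blue and yellow bottles each stand upright in their own holders, with the mouse and amber jar where they were.

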